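Load the neck on the swivel carving stand and hold its index plunger out

ROBOT

A 6-joint arm with a two-finger parallel gripper is mounted at the origin on the work surface. World frame = base frame: x ahead of the robot, y to its left, z up, the work surface at z = 0. Lengths are in m, angles in rad, forces in N, time in s.
With the tool pointing down it reaches from about 0.25 to 0.8 m from the base axis. Payload 8.5 kg.
Tool frame: the origin (TCP) lies midway between the tips of the shut fingers; the grasp point (between the pads) lies 19 mm behind it; z points along the fingers, y is the line along which they close (so a half turn about z gives the same grasp; the last joint's range is limited). The gripper opens to 85 mm and grips with 20 to 120 N. Pads are 22 mm wide; open, the fingers measure 114 mm over their backs; the gripper's body (76 mm by 85 mm) begins 54 mm behind the grasp point. The pads swing forward as they close: fully open they stand 13 mm farther back than shut.
Start: joints at [1.316, 0.238, -0.013, 1.319, 0, 1.571], TCP at [0.132, 0.508, 0.193] pointing down, gripper open.
Joint ranges: [-2.66, 2.66], [-1.03, 1.9], [-1.14, 1.46], [-1.82, 2.27], [-1.45, 1.34], [-3.14, 3.14]. Speed limits (rad/s): [2.22, 2.22, 2.79, 3.14, 3.14, 3.14].

INTERFACE

Orientations are given as [roll, pitch, yaw] about the fixed x, y, z axes, in that order (R = Rz(yaw) Ry(pitch) Rx(roll)).
In Python, from bench import monitor, eyes, workorder gives the robot as it stands. The module is installed in compiled form; this text tells all that it offers.
- The arm moves only by the tool jog_arm, called after "Request:" by a JSON object that holds its "api" and its "payload". Schema: {"type":"object","properties":{"increments":{"type":"array","items":{"type":"number"},"minItems":7,"maxItems":56},"only":{"type":"string"},"quiet":{"type":"boolean"},"lines":{"type":"string"}},"required":["increments"],"additionalProperties":false}. increments is one flat list of numbers that holds 1 to 8 rows one after another, with no inner brackets; each row has 7 numbers: dx, dy, dz in m, then a rotation vector rx, ry, rz in rad, then the finger opening in m; each row is the pose to reach, as a shift and turn from the pose commanded when the call began, along the tool's axes at that moment; what a row does not reach only later rows make up. A row lasts 1/10 s, in which the tool goes at most 0.05 m and 0.15 rad, less where a joint would pass 70% of its speed; a pose out of reach is approached as far as the arm can. The fingers move at their own pace and stop on an object; the grip force is fixed at half the most. Time passes only in rows, so rows that do not move let the fingers close. The tool returns the time, the measured TCP pose, the force, the opening and the grip force at its end. only (a regular expression) keeps the lines of the reply that match it, lines (a string "A,B") keeps lines A to B, and quiet returns only ok. Input that does not fit is refused with a message, and nothing moves.
- monitor.get_obs(): the state, without advancing time (a new reading comes with each control period).
- eyes.capture(name): name is "scene" or "top" or "wrist"; returns a dict with "frame" (420x560x3 uint8, red, green, blue), "fx", "fy", "cx", "cy" (pixels), "distortion" ([k1, k2, p1, p2, k3] as OpenCV has them; the pictures are not rectified), "view" (4x4, takes a point from world to camera coordinates). Camera axes: x right, y down, z forward; pixel columns grow to the right and rows downward; lengths in m; the calibration is good to about 2 mm. A picture is of the moment at which its call begins. There is no depth.
- workorder.close_job(): hands the job in; it is judged then, once.
The state is a dict: "time": time; "joints": joint angles; "qvel": joint speeds; "tau": joint torques, N m; "tcp_pos": TCP position; "ee_rot": TCP orientation; "contact_force": force on the tool from outside, world axes, zero at the start; "wrist_torque": the same for the moment, N m; "gripper_width": finger opening in m; "gripper_force": force on a finger pad.
Only numpy, scipy, OpenCV 4.12 (cv2) and the standard library are available. Lean on these libraries where they do the work, as an engineer would, in place of code of your own. Each camera call takes 0.05 s, during which the arm holds its last target. There are 200 camera calls.

TASK

Lay the violin neck blank, flat face up, down into both cork-lined saddles of the swivel carving stand, with its scroll out past the narrower saddle, and let go of it. Then take the black knob of the stand's sprung index plunger, pull it fully up so that the pin is clear of its hole, and keep it held there so that the stand can be swung round: finish while still holding the plunger up, with the neck still lying in its saddles. Do not move or knock over the other things on the bench.

Things in the scene. Friction and masses are not known exactly. Their poses are not given: they have to be found in the camera images.
- neck: Violin neck blank of pale maple, 265 mm long, 0.12 to 0.24 kg, loose, lying flat (fingerboard) face up on the cork pad. x runs along it to the scroll, z up. Origin below mid-shaft, level with its lowest points (undersides of heel and scroll; 4 mm above the bench at the start). Mass centre near x = 18 mm: grip it across the shaft near the middle.
- shaft (a point): Middle of the underside of the neck's straight shaft (neck x 0, z 26 mm), axes as the neck's. Shaft: x -65..65 mm, 20 mm thick, its flat top face 20 mm above this point; tapers from 32 mm wide at the heel end to 24 mm at the scroll end (28 mm in the middle). Heel block: x -97..-65, 35 mm wide, hangs to 26 mm below this point.
- scroll (a point): Centre of the neck's scroll (neck x 148, z 20 mm): 40 mm round, 42 mm wide over its eyes. Between shaft and scroll is the peg box, x 65..140 mm, 23 mm wide, sloping down.
- stand: Grey cast base of the swivel carving stand, bolted down: foot 176 mm across. Origin on the swivel axis at bench level; x along the line of the two saddles, wide to narrow, z up. On it a steel disc 206 mm across, top 36 mm up, carries a low wooden bridge (top 46 mm up, central nut 54 mm) and two saddle posts. On its -y side a bracket (x within 20, y -139..-73, top 66 mm up) holds the plunger.
- cradle (a point): On the swivel axis, level with the saddles' cork floors, 80 mm above the bench; turns with the disc; x to the narrower saddle. U-shaped saddles, 16 mm long, at x -42 (wide, 36 mm inside) and +42 mm (narrow, 29 mm inside), flared cheeks 14 mm high and 10 mm thick. The neck is home with shaft here, same x direction, heel hanging outside the wide saddle, about 15 mm of play each way along x.
- swivel (a joint): Angle of the stand's disc (rad), 0 as pinned. The pin locks it to about 0.01 rad; once the pin is out the disc turns by hand (0.12 Nm drag, 0.8 rad either way).
- plunger (a joint): How far the index plunger is pulled up (m): 0 = pin in its hole, 0.012 = fully up, against its stop. The pin sits 8 mm deep in its hole. The spring presses it down with 6 N at 0 rising to 12 N at 0.012, so it drops back when let go.
- knob: Round black knob of the index plunger, 29 mm across, axis vertical; goes straight up with the plunger. Origin on the axis, seated 66 mm above the bench (stand x 0, y -90 mm), level with the bracket's top. Straight sides 29 to 42 mm above the origin, domed top at 47 mm, neck 18 mm across below 21 mm; under it a steel nut 21 mm across and collar up to 15 mm.
- knob_grip (a point): Where to grip the knob: on its axis, 35 mm above the knob's origin (101 mm above the bench when seated).
- pad: Cork bench pad, 350 x 230 x 4 mm, fixed; origin at its centre on the bench.
- gouge: Gouge, 242 mm long with dark wooden handle, 25 mm thick, lying on the pad beside the neck: leave alone. Origin at the end of its handle by the brass ferrule, x to the blade.
- finger_plane: Small brass finger plane, 46 x 22 x 22 mm, on the pad: leave alone. Origin at the centre of its sole.
- spool_a: Wooden spool clamp standing on end, 38 mm across, 88 mm tall, on the pad: leave alone. Origin under its centre.
- spool_b: Second spool clamp of the same kind, standing near the stand: leave alone.
- varnish_jar: Amber glass jar with black cap, 56 mm across, 75 mm tall, near the stand: leave alone. Origin under its centre.
- fingerboard: Black ebony fingerboard, 270 x 42 x 10 mm, lying at the back of the bench: leave alone. Origin under its centre, x to its narrow end.
- glue_cup: White ceramic cup, 68 mm across, 70 mm tall, at the back of the bench: leave alone. Origin under its centre.

How it is judged:
By the outcome, as a careful person would: the job done as asked, in the order asked, and still so for the second after the job is handed in, while the arm keeps its last pose, push and grip.
It also fails if it takes over 54 s, if anything falls off the work surface, if the arm or the gripper's body presses on something with over 40 N, if the wrist force passes 120 N, or if a joint passes its speed limit or range.

## Working session

There is one attempt and no reset: what is moved stays moved. The work goes in short steps, Python scripts to look and compute and a tool call to move; the robot and the scene stay as the last step left them, time stands still between calls to the robot, and variables do not carry over. Pictures are saved under pics/ and viewed, at most 10 in all, crops included, and the job is handed in when it is done.

```bash
mkdir -p pics
```

Create h.py:
```python
import cv2, numpy as np
from bench import monitor, eyes, workorder
def cap(n,f=None):
    c=eyes.capture(n)
    if f: cv2.imwrite('pics/'+f, c['frame'][:,:,::-1])
    return c
def K(c): return np.array([[c['fx'],0,c['cx']],[0,c['fy'],c['cy']],[0,0,1.]])
def ray(c,uv):
    p=cv2.undistortPoints(np.array([[uv]],float),K(c),np.array(c['distortion'],float))[0,0]
    V=np.array(c['view']); R=V[:3,:3]; o=-R.T@V[:3,3]
    return o,R.T@np.array([p[0],p[1],1])
def plane(c,uv,z):
    o,d=ray(c,uv); return o+d*(z-o[2])/d[2]
def proj(c,P):
    V=np.array(c['view']); 
    return cv2.projectPoints(np.atleast_2d(np.array(P,float)),cv2.Rodrigues(V[:3,:3])[0],V[:3,3],K(c),np.array(c['distortion'],float))[0][:,0]
def tri(a,ua,b,ub):
    o1,d1=ray(a,ua);o2,d2=ray(b,ub)
    s=np.linalg.lstsq(np.c_[d1,-d2],o2-o1,rcond=None)[0]
    p,q=o1+d1*s[0],o2+d2*s[1]; return (p+q)/2,np.linalg.norm(p-q)
```

Run:
```python
from h import *
import pickle
d={}
for n in('scene','top','wrist'): d[n]=cap(n,n+'1.png')
pickle.dump(d,open('c1.pkl','wb'))
for n in d:
    V=np.array(d[n]['view']);print(n,(-V[:3,:3].T@V[:3,3]).round(3),V[2,:3].round(2))
print(monitor.get_obs())
```

```text
scene [1.147 0.46  0.789] [-0.59 -0.46 -0.66]
top [ 0.369 -0.013  1.328] [ 0.15 -0.   -0.99]
wrist [0.061 0.526 0.374] [ 0.28 -0.07 -0.96]
{'time': 0.15, 'joints': array([ 1.31597969e+00,  2.38649349e-01, -1.40579256e-02,  1.31922194e+00,
       -1.87457619e-05,  1.57079153e+00]), 'qvel': array([-5.20515482e-04, -1.83017262e-03,  1.78155393e-03, -1.00497836e-03,
        2.81242128e-04,  6.34832702e-05]), 'tau': array([-1.12024005e-03, -5.39075589e+01,  3.46599340e+01,  1.44461001e-02,
       -2.63889893e-05, -4.86170933e-06]), 'tcp_pos': array([0.13224837, 0.50768665, 0.19282304]), 'ee_rot': array([-3.14045977e+00,  1.87403157e-05,  2.88678083e+00]), 'contact_force': array([ 0.43557732, -0.89853254,  0.00655017]), 'wrist_torque': array([0.00218534, 0.01548375, 0.00580201]), 'gripper_force': 0.0, 'gripper_width': 0.08531826750251137}
```

View pics/top1.png

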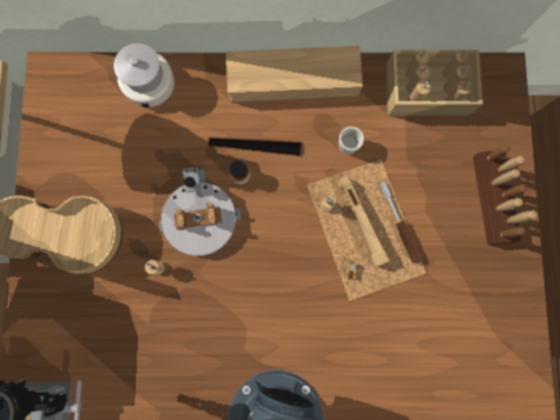

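View pics/scene1.png

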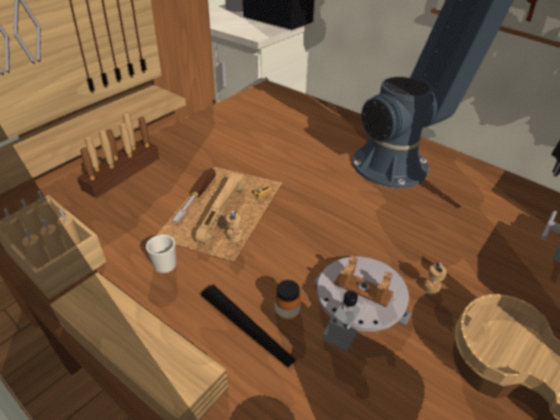

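Run:
```python
from h import *
import pickle
d=pickle.load(open('c1.pkl','rb'))
for n in d:
    print(n,proj(d[n],[[0,0,0],[.132,.508,.193],[.4,0,0],[.4,.3,0],[.4,-.3,0],[.7,0,0]]).round(0).tolist(), d[n]['distortion'],d[n]['fx'])
im=cv2.imread('pics/top1.png')
a=cv2.resize(im[150:300,140:260],None,fx=4,fy=4,interpolation=cv2.INTER_CUBIC)
b=cv2.resize(im[150:300,305:430],None,fx=2.5,fy=4,interpolation=cv2.INTER_CUBIC)
cv2.imwrite('pics/crop1.png',np.hstack([a,b]))
```

```text
scene [[389.0, 164.0], [563.0, 202.0], [318.0, 227.0], [419.0, 281.0], [238.0, 183.0], [242.0, 293.0]] [-0.11674282  0.          0.          0.          0.        ] 434.4407790550936
top [[275.0, 420.0], [54.0, 385.0], [276.0, 269.0], [169.0, 269.0], [382.0, 269.0], [276.0, 165.0]] [0.01659301 0.         0.         0.         0.        ] 467.6573485012873
wrist [[-150.0, 178.0], [281.0, 242.0], [-5.0, 433.0], [180.0, 405.0], [-129.0, 441.0], [84.0, 552.0]] [-0.0744474  0.         0.         0.         0.       ] 363.27117589528217
```

View pics/wrist1.png

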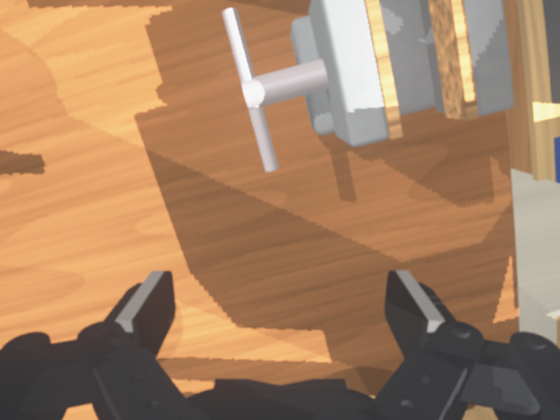

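View pics/crop1.png

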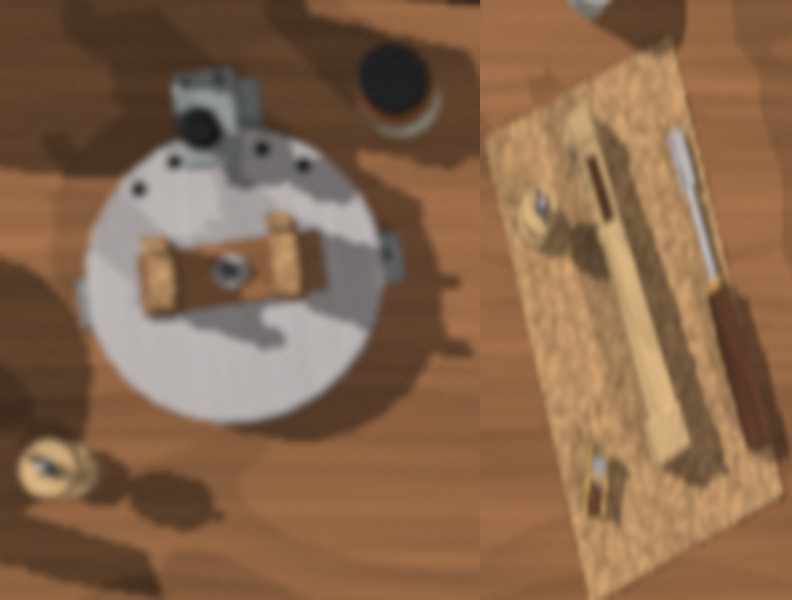

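Run:
```python
from h import *
import pickle
c=pickle.load(open('c1.pkl','rb'))['top']
A=lambda u,v:(140+u/4,150+v/4)
B=lambda u,v:(305+(u-480)/2.5,150+v/4)
for n,p,z in[('shaft scroll end',B(612,225),.05),('heel end',B(674,450),.05),('scroll',B(580,130),.045),('nut',A(231,271),.054),('knob',A(199,130),.112),('disc',A(235,275),.036),('sadN',A(160,275),.09),('sadW',A(285,253),.09),('spool_b',A(48,468),.08),('jar',A(395,78),.075),('spool_a',B(538,215),.09)]:
    print(n,plane(c,p,z).round(4))
```

```text
shaft scroll end [ 0.5706 -0.228   0.05  ]
heel end [ 0.4158 -0.2913  0.05  ]
scroll [ 0.6388 -0.1948  0.045 ]
nut [0.5384 0.2131 0.054 ]
knob [0.625  0.2264 0.112 ]
disc [0.538  0.2135 0.036 ]
sadN [0.531  0.2539 0.09  ]
sadW [0.5457 0.171  0.09  ]
spool_b [0.4039 0.3257 0.08  ]
jar [0.6691 0.1005 0.075 ]
spool_a [ 0.5712 -0.142   0.09  ]
```

Request:
{"api": "jog_arm", "payload": {"increments": [-0.03, -0.0375, -0.01, 0, 0, 0, 0.085, -0.06, -0.075, -0.02, 0, 0, 0, 0.085, -0.09, -0.1125, -0.03, 0, 0, 0, 0.085, -0.12, -0.15, -0.03, 0, 0, 0, 0.085, -0.15, -0.1875, -0.03, 0, 0, 0, 0.085, -0.18, -0.225, -0.03, 0, 0, 0, 0.085, -0.21, -0.2625, -0.03, 0, 0, 0, 0.085, -0.24, -0.3, -0.03, 0, 0, 0, 0.085]}}

```text
time: 0.95
tcp_pos: [0.2891, 0.1555, 0.2234]
ee_rot: [3.141, 0.001, 2.888]
contact_force: [1.1, 1.1, -0.7]
gripper_width: 0.0852
gripper_force: 0.0
```

Request:
{"api": "jog_arm", "payload": {"increments": [-0.03, -0.0375, 0, 0, 0, -0.1, 0.085, -0.06, -0.075, 0, 0, 0, -0.2, 0.085, -0.09, -0.1125, 0, 0, 0, -0.3, 0.085, -0.12, -0.15, 0, 0, 0, -0.4, 0.085, -0.15, -0.1875, 0, 0, 0, -0.5, 0.085, -0.18, -0.225, 0, 0, 0, -0.6, 0.085, -0.21, -0.2625, 0, 0, 0, -0.66, 0.085, -0.24, -0.3, 0, 0, 0, -0.66, 0.085]}}

```text
time: 1.75
tcp_pos: [0.4391, -0.1807, 0.2233]
ee_rot: [-3.142, 0.0, -2.735]
contact_force: [0.2, 0.1, 1.0]
gripper_width: 0.0848
gripper_force: 0.0
```

Request:
{"api": "jog_arm", "payload": {"increments": [0, 0, 0, 0, 0, 0, 0.085]}}

```text
time: 1.85
tcp_pos: [0.4406, -0.1832, 0.2222]
ee_rot: [-3.141, -0.001, -2.741]
contact_force: [0.8, 0.4, 0.3]
gripper_width: 0.0852
gripper_force: 0.0
```

```bash
python3 -c "
from h import *
o=monitor.get_obs();print(o['joints'],o['ee_rot'],o['time'])
cap('wrist','w2.png')"
```

```text
[-3.93192212e-01  1.47306642e-01 -5.59893779e-02  1.36739429e+00
 -1.06170544e-03 -7.93993136e-01] [-3.14077279e+00 -6.82848277e-04 -2.74079207e+00] 1.85
```

View pics/w2.png

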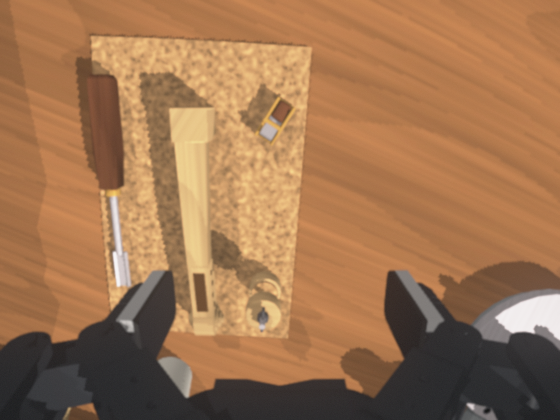

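Run:
```python
from h import *
c=cap('wrist')
im=c['frame']; hsv=cv2.cvtColor(im,cv2.COLOR_RGB2HSV)
P=[]
# row-wise edges of pale neck
for v in range(116,330,8):
    r=hsv[v,165:225].astype(int); m=(r[:,2]>165)&(r[:,1]<110)
    i=np.where(m)[0]
    if len(i)>8:
        a,b=i[0]+165,i[-1]+165
        pa,pb=plane(c,(a,v),.05),plane(c,(b+1,v),.05); P.append((pa+pb)[:2]/2)
        print(v,a,b,(1000*np.linalg.norm(pa-pb)).round(1),P[-1].round(4))
for p in[(192,109),(193,141),(199,267)]:print(p,plane(c,p,.05).round(4))
```

```text
116 168 205 36.5 [ 0.4188 -0.2857]
124 169 204 34.8 [ 0.4259 -0.2832]
132 169 205 36.0 [ 0.4328 -0.2803]
140 169 205 36.2 [ 0.4401 -0.2777]
148 172 201 29.5 [ 0.4476 -0.2756]
156 173 201 28.7 [ 0.4548 -0.2726]
164 174 202 28.8 [ 0.4619 -0.2691]
172 175 202 28.0 [ 0.4693 -0.266 ]
180 176 202 27.2 [ 0.4768 -0.2629]
188 177 202 26.3 [ 0.4843 -0.2597]
196 177 202 26.5 [ 0.4922 -0.257 ]
204 178 203 26.7 [ 0.4997 -0.2533]
212 179 202 24.8 [ 0.5078 -0.2505]
220 180 203 24.9 [ 0.5156 -0.2468]
228 181 200 20.9 [ 0.5243 -0.2449]
236 182 200 20.0 [ 0.5325 -0.2415]
244 182 206 26.5 [ 0.5398 -0.2357]
252 184 201 19.2 [ 0.5491 -0.2342]
260 185 203 20.4 [ 0.5572 -0.2297]
268 186 204 20.6 [ 0.5657 -0.2257]
316 188 211 27.3 [ 0.6204 -0.2017]
324 190 216 30.9 [ 0.6289 -0.1946]
(192, 109) [ 0.4108 -0.2834  0.05  ]
(193, 141) [ 0.4389 -0.2724  0.05  ]
(199, 267) [ 0.5631 -0.2226  0.05  ]
```

Request:
{"api": "jog_arm", "payload": {"increments": [-0.02, -0.045, 0, 0, 0, 0, 0.06, -0.037, -0.088, 0, 0, 0, 0, 0.06, -0.037, -0.088, 0.04, 0, 0, 0, 0.06, -0.037, -0.088, 0.08, 0, 0, 0, 0.06, -0.037, -0.088, 0.08, 0, 0, 0, 0.06, -0.037, -0.088, 0.08, 0, 0, 0, 0.06]}}

```text
time: 2.55
tcp_pos: [0.507, -0.2434, 0.1441]
ee_rot: [3.141, -0.001, -2.735]
contact_force: [1.1, 0.1, 1.5]
gripper_width: 0.0597
gripper_force: 0.0
```

```bash
python3 -c "
from h import *
cap('wrist','w3.png')"
```

```text
(no output)
```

View pics/w3.png

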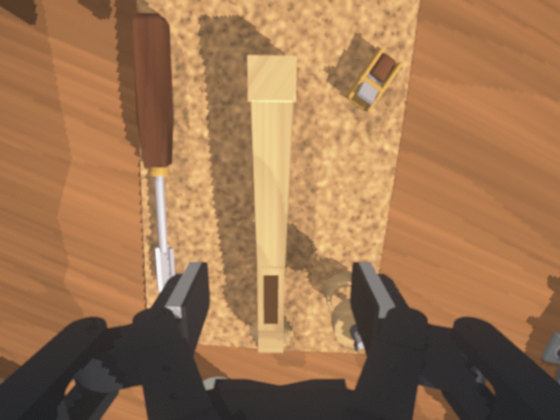

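Run:
```python
from h import *
c=cap('wrist');o=monitor.get_obs();print(o['tcp_pos'],o['ee_rot'])
pts={'heelend':((272,57),.05),'junc':((272.5,101),.05),'send':((271,266),.05),'spoolbase':((347,290),.004),'spooltop':((352,330),.085)}
for n,(p,z) in pts.items():
    P=plane(c,p,z);d=P[:2]-o['tcp_pos'][:2];t=o['ee_rot'][2]
    print(n,P.round(4),'tool xy',(d@[np.cos(t),np.sin(t)]).round(4),(d@[np.sin(t),-np.cos(t)]).round(4))
```

```text
[ 0.50849637 -0.24448215  0.14586853] [-3.13915173e+00  1.99080227e-03 -2.73544649e+00]
heelend [ 0.4152 -0.2906  0.05  ] tool xy 0.1039 -0.0056
junc [ 0.4433 -0.2783  0.05  ] tool xy 0.0733 -0.0053
send [ 0.5659 -0.2277  0.05  ] tool xy -0.0594 -0.0073
spoolbase [ 0.5813 -0.1398  0.004 ] tool xy -0.1082 0.0674
spooltop [ 0.576  -0.1538  0.085 ] tool xy -0.0978 0.0566
```

Request:
{"api": "jog_arm", "payload": {"increments": [0, -0.0065, 0.04, 0, 0, 0, 0.06, 0, -0.0065, 0.08, 0, 0, 0, 0.06, 0, -0.0065, 0.11, 0, 0, 0, 0.06, 0, -0.0065, 0.122, 0, 0, 0, 0.06, 0, -0.0065, 0.122, 0, 0, 0, 0.06]}}

```text
time: 3.15
tcp_pos: [0.5102, -0.2506, 0.0217]
ee_rot: [3.141, -0.0, -2.736]
contact_force: [0.5, 0.6, 0.5]
gripper_width: 0.06
gripper_force: 0.0
```

Request:
{"api": "jog_arm", "payload": {"increments": [0, 0, 0, 0, 0, 0, 0, 0, 0, 0, 0, 0, 0, 0, 0, 0, 0, 0, 0, 0, 0, 0, 0, 0, 0, 0, 0, 0, 0, 0, 0, 0, 0, 0, 0]}}

```text
time: 3.65
tcp_pos: [0.5103, -0.2508, 0.0218]
ee_rot: [-3.141, 0.0, -2.736]
contact_force: [0.7, 0.4, -0.4]
gripper_width: -0.0
gripper_force: 0.0
```

```bash
python3 -c "
from h import *
a=cap('wrist')['frame'];b=cap('scene')['frame'][140:290,120:320]
b=cv2.resize(b,(400,300));a=cv2.resize(a,(400,300))
cv2.imwrite('pics/w4.png',np.hstack([a,b])[:,:,::-1]);o=monitor.get_obs();print(o)"
```

```text
{'time': 3.75, 'joints': array([-4.56802600e-01,  4.19505516e-01, -2.09090368e-01,  9.41987497e-01,
       -1.01754521e-04, -8.61979813e-01]), 'qvel': array([ 0.00101811,  0.00339483, -0.00150289, -0.00139258,  0.00032723,
       -0.00141012]), 'tau': array([ 2.77124360e-03, -6.30871797e+01,  2.98853642e+01,  2.13347768e-03,
       -4.52250251e-04,  1.00132659e-04]), 'tcp_pos': array([ 0.51011828, -0.25074835,  0.02151941]), 'ee_rot': array([-3.14136476e+00,  6.13683113e-05, -2.73641545e+00]), 'contact_force': array([ 0.07691616,  0.89838322, -0.25309243]), 'wrist_torque': array([-0.0148516 , -0.0046528 , -0.01834662]), 'gripper_force': 0.0, 'gripper_width': 5.0219651208773166e-05}
```

View pics/w4.png

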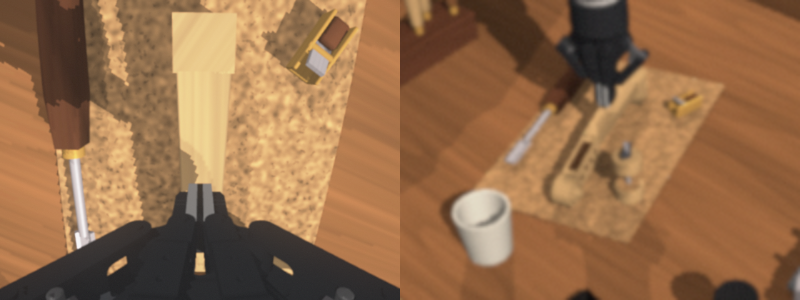

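Run:
```python
from h import *
o=monitor.get_obs();t=o['tcp_pos']
for n in('scene','top','wrist'):
    c=cap(n); print(n,proj(c,[t,t+[0,0,.03],t+[0,0,.06]]).round(1).tolist())
    if n!='wrist':
        u=[int(x) for x in proj(c,t+[0,0,.03])[0]]
        q=c['frame'][u[1]-45:u[1]+45,u[0]-60:u[0]+60]; print([u[0]-60,u[1]-45]); q=cv2.resize(q,(480,360),interpolation=cv2.INTER_CUBIC)
        cv2.imwrite('pics/z_%s.png'%n,q[:,:,::-1])
```

```bash
python3 -c "
import cv2,numpy as np
cv2.imwrite('pics/z.png',cv2.resize(np.hstack([cv2.imread('pics/z_scene.png'),cv2.imread('pics/z_top.png')]),(800,300)))"
```

```text
scene [[222.9, 201.9], [222.2, 193.4], [221.5, 184.7]]
[162, 148]
top [[364.8, 229.1], [366.7, 227.9], [368.8, 226.7]]
[306, 182]
wrist [[280.6, 243.2], [280.8, 268.0], [281.1, 302.9]]
```

View pics/z.png

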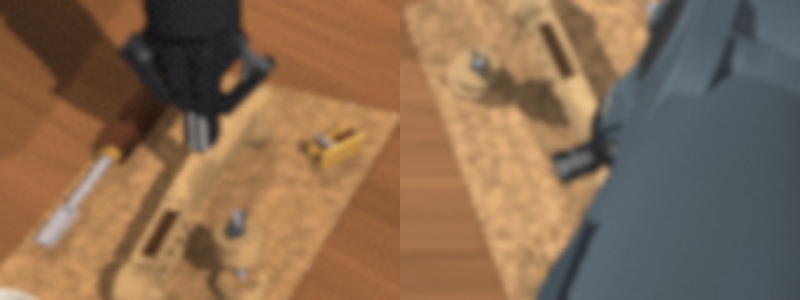

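Run:
```python
from h import *
c=cap('wrist'); o=monitor.get_obs(); print(o['tcp_pos'],o['gripper_width'])
for z in(.02,.035,.05):
  for p in[(286,17),(286,101),(245,101),(325,101)]:
    P=plane(c,p,z);d=P-o['tcp_pos'];t=o['ee_rot'][2];print(z,p,(d[:2]@[np.cos(t),np.sin(t)]).round(4),(d[:2]@[np.sin(t),-np.cos(t)]).round(4))
# finger tip line in wrist: pads shut
im=c['frame'][180:330,200:360]; cv2.imwrite('pics/z2.png',cv2.resize(im,(800,600)[:2],interpolation=cv2.INTER_CUBIC)[:,:,::-1])
```

```text
[ 0.51003121 -0.25068606  0.02127389] 8.218652586322895e-05
0.02 (286, 17) 0.1112 0.0023
0.02 (286, 101) 0.0733 0.0025
0.02 (245, 101) 0.0734 -0.0174
0.02 (325, 101) 0.0734 0.0214
0.035 (286, 17) 0.1081 0.0021
0.035 (286, 101) 0.0734 0.0022
0.035 (245, 101) 0.0734 -0.016
0.035 (325, 101) 0.0734 0.0196
0.05 (286, 17) 0.105 0.0018
0.05 (286, 101) 0.0734 0.002
0.05 (245, 101) 0.0734 -0.0147
0.05 (325, 101) 0.0734 0.0178
```

View pics/z2.png

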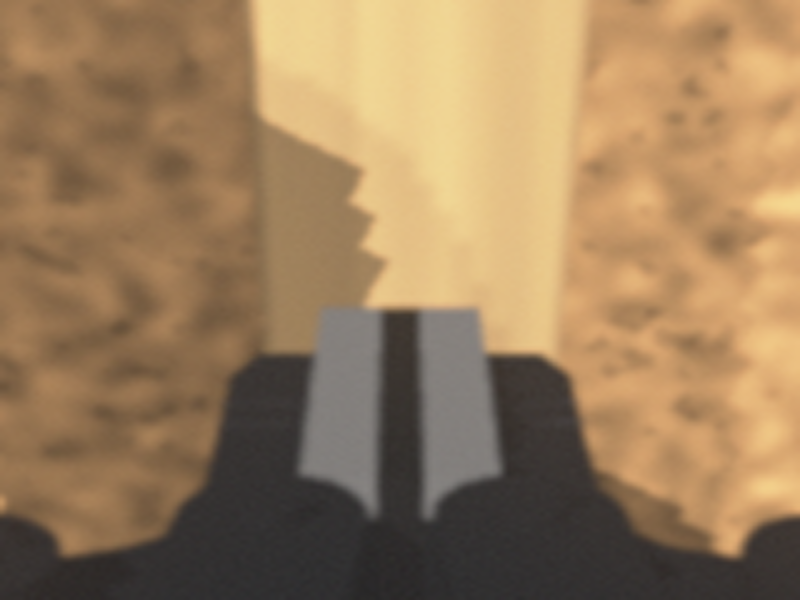

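Request:
{"api": "jog_arm", "payload": {"increments": [0, 0, 0, 0, 0, 0, 0.06, 0, 0, 0, 0, 0, 0, 0.06, 0, 0, 0, 0, 0, 0, 0.06, 0, 0, 0, 0, 0, 0, 0.06]}}

```text
time: 4.35
tcp_pos: [0.51, -0.2507, 0.0213]
ee_rot: [-3.142, -0.0, -2.736]
contact_force: [0.4, -0.4, 0.1]
gripper_width: 0.0582
gripper_force: 0.0
```

Request:
{"api": "jog_arm", "payload": {"increments": [0, 0, 0, 0, 0, 0, 0.035, 0, 0, 0, 0, 0, 0, 0.035, 0, 0, 0, 0, 0, 0, 0.035]}}

```text
time: 4.65
tcp_pos: [0.5101, -0.2507, 0.0213]
ee_rot: [-3.142, -0.0, -2.736]
contact_force: [0.3, -0.4, -0.3]
gripper_width: 0.0345
gripper_force: 0.0
```

Request:
{"api": "jog_arm", "payload": {"increments": [0, 0, 0, 0, 0, 0, 0.02, 0, 0, 0, 0, 0, 0, 0.02, 0, 0, 0, 0, 0, 0, 0.02]}}

```text
time: 4.95
tcp_pos: [0.5101, -0.2507, 0.0213]
ee_rot: [-3.142, -0.0, -2.736]
contact_force: [-0.3, 0.6, 0.0]
gripper_width: 0.0204
gripper_force: 0.0
```

Run:
```python
from h import *
c=cap('wrist');f=cv2.resize(c['frame'],(480,360));s=cap('scene')['frame'][150:240,170:270];s=cv2.resize(s,(320,360)[:2],interpolation=cv2.INTER_CUBIC)
cv2.imwrite('pics/z3.png',np.hstack([f,s])[:,:,::-1]);print(monitor.get_obs()['gripper_width'])
```

```text
0.020036919687448227
```

View pics/z3.png

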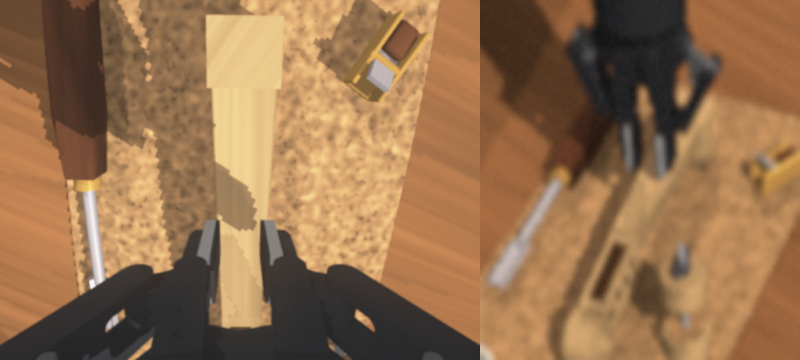

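Request:
{"api": "jog_arm", "payload": {"increments": [0, 0, 0, 0, 0, 0, 0.06, 0, 0, 0, 0, 0, 0, 0.06, 0, 0, 0, 0, 0, 0, 0.06, 0, 0, 0.008, 0, 0, 0, 0.06, 0, 0, 0.014, 0, 0, 0, 0.06, 0, 0, 0.018, 0, 0, 0, 0.06, 0, 0, 0.018, 0, 0, 0, 0.06]}}

```text
time: 5.75
tcp_pos: [0.5094, -0.2504, 0.0024]
ee_rot: [3.14, -0.001, -2.736]
contact_force: [0.1, 0.0, 0.2]
gripper_width: 0.0601
gripper_force: 0.0
```

Request:
{"api": "jog_arm", "payload": {"increments": [0, 0, 0, 0, 0, 0, 0.03, 0, 0, 0, 0, 0, 0, 0.03, 0, 0, 0, 0, 0, 0, 0.01, 0, 0, 0, 0, 0, 0, 0.01, 0, 0, 0, 0, 0, 0, 0.01]}}

```text
time: 6.25
tcp_pos: [0.5103, -0.2508, 0.0038]
ee_rot: [-3.141, 0.0, -2.736]
contact_force: [-2.2, 0.8, 5.3]
gripper_width: 0.0253
gripper_force: 59.2
```

Request:
{"api": "jog_arm", "payload": {"increments": [0, 0, 0, 0, 0, 0, 0.05, 0, 0, 0, 0, 0, 0, 0.05, 0, 0, 0.005, 0, 0, 0, 0.05, 0, 0, 0.010, 0, 0, 0, 0.05, 0, 0, 0.010, 0, 0, 0, 0.05]}}

```text
time: 6.75
tcp_pos: [0.5094, -0.2504, -0.0078]
ee_rot: [3.14, -0.001, -2.736]
contact_force: [-0.7, -0.4, -0.2]
gripper_width: 0.0504
gripper_force: 0.0
```

Request:
{"api": "jog_arm", "payload": {"increments": [0, 0, 0, 0, 0, 0, 0.01, 0, 0, 0, 0, 0, 0, 0.01, 0, 0, 0, 0, 0, 0, 0.01, 0, 0, 0, 0, 0, 0, 0.01, 0, 0, 0, 0, 0, 0, 0.01]}}

```text
time: 7.25
tcp_pos: [0.5101, -0.2508, -0.0065]
ee_rot: [-3.141, 0.0, -2.736]
contact_force: [-0.3, -0.8, 1.5]
gripper_width: 0.0264
gripper_force: 59.2
```

Request:
{"api": "jog_arm", "payload": {"increments": [0, 0, -0.02, 0, 0, 0, 0.01, 0, 0, -0.05, 0, 0, 0, 0.01, 0, 0, -0.09, 0, 0, 0, 0.01, 0, 0, -0.13, 0, 0, 0, 0.01, 0, 0, -0.16, 0, 0, 0, 0.01, 0, 0, -0.16, 0, 0, 0, 0.01]}}

```text
time: 7.85
tcp_pos: [0.5122, -0.2517, 0.1576]
ee_rot: [-3.136, 0.005, -2.736]
contact_force: [1.2, -0.3, -3.0]
gripper_width: 0.0264
gripper_force: 59.4
```

Run:
```python
from h import *
def blobs(m,a0=8):
    n,l,s,ce=cv2.connectedComponentsWithStats(m.astype(np.uint8))
    return [(int(s[i,4]),ce[i].round(1).tolist(),s[i,:4].tolist()) for i in range(1,n) if s[i,4]>a0]
C={}
for n in('top','scene'):
    c=C[n]=cap(n); hsv=cv2.cvtColor(c['frame'],cv2.COLOR_RGB2HSV).astype(int)
    ctr=proj(c,[.538,.2135,.036])[0]
    yy,xx=np.mgrid[:420,:560]; near=np.hypot(xx-ctr[0],yy-ctr[1])<70
    S,V,H=hsv[...,1],hsv[...,2],hsv[...,0]
    g=(S<50)&(V>70)&near
    g=cv2.morphologyEx(g.astype(np.uint8),cv2.MORPH_OPEN,np.ones((3,3)))
    cs=max(cv2.findContours(g,0,1)[0],key=cv2.contourArea); print(n,'ctr',ctr,'disc ell',cv2.fitEllipse(cv2.convexHull(cs)))
    k=(V<45)&near; print('dark',blobs(k))
    sd=(S>60)&(V>120)&(np.hypot(xx-ctr[0],yy-ctr[1])<32); print('tan',blobs(sd))
o=monitor.get_obs();print(o['tcp_pos'],o['ee_rot'],o['gripper_width'],o['contact_force'],o['wrist_torque'])
```

```text
top ctr [198.73452707 218.76033566] disc ell ((198.54293823242188, 211.81256103515625), (79.02418518066406, 88.17110443115234), 0.9064649343490601)
dark [(189, [237.9, 169.4], [231, 162, 15, 16]), (54, [189.6, 181.7], [186, 178, 9, 8])]
tan [(302, [205.9, 214.6], [186, 203, 30, 23]), (155, [178.6, 218.4], [174, 209, 10, 20])]
scene ctr [360.69855505 287.83903861] disc ell ((363.205322265625, 294.9854736328125), (73.46491241455078, 98.74496459960938), 109.8776626586914)
dark [(98, [293.7, 290.2], [291, 282, 7, 18]), (133, [349.8, 298.4], [344, 292, 13, 14])]
tan [(458, [352.7, 277.3], [340, 257, 32, 42]), (12, [363.5, 256.5], [358, 256, 12, 2]), (300, [385.4, 288.8], [377, 271, 16, 36])]
[ 0.51018482 -0.2506868   0.15333298] [-3.14103758e+00  4.54560867e-04 -2.73635496e+00] 0.02637936695716734 [-0.28831155  0.33598833 -1.80832712] [0.07143882 0.03348178 0.00165573]
```

Request:
{"api": "jog_arm", "payload": {"increments": [-0.014, 0.0453, 0, 0, 0, -0.132, 0.01, -0.028, 0.0906, 0, 0, 0, -0.264, 0.01, -0.042, 0.1359, 0, 0, 0, -0.396, 0.01, -0.056, 0.1812, 0, 0, 0, -0.528, 0.01, -0.07, 0.2265, 0, 0, 0, -0.66, 0.01, -0.084, 0.2718, 0, 0, 0, -0.792, 0.01, -0.098, 0.3171, 0, 0, 0, -0.924, 0.01, -0.112, 0.3624, 0, 0, 0, -1.056, 0.01]}}

```text
time: 8.75
tcp_pos: [0.4684, 0.128, 0.1515]
ee_rot: [3.139, -0.001, -1.675]
contact_force: [0.4, 0.9, -2.3]
gripper_width: 0.0262
gripper_force: 59.6
```

Request:
{"api": "jog_arm", "payload": {"increments": [-0.046, 0.01, 0, 0, 0, -0.13, 0.01, -0.093, 0.02, 0, 0, 0, -0.266, 0.01, -0.093, 0.02, 0, 0, 0, -0.266, 0.01, -0.093, 0.02, 0, 0, 0, -0.266, 0.01]}}

```text
time: 9.15
tcp_pos: [0.459, 0.2217, 0.1513]
ee_rot: [3.138, -0.001, -1.412]
contact_force: [-0.7, -0.2, -2.1]
gripper_width: 0.0268
gripper_force: 59.6
```

Run:
```python
from h import *
o=monitor.get_obs();c=cap('wrist','w5.png');print(o['tcp_pos'],o['ee_rot'],o['gripper_width'])
S=np.array([.538,.2133]);y=np.deg2rad(99);ex=np.array([np.cos(y),np.sin(y)]);ey=np.array([-ex[1],ex[0]])
for n,a,b,z in[('nut',0,0,.054),('knob',0,-.09,.113),('sN',.042,0,.094),('sW',-.042,0,.094)]:
    print(n,proj(c,np.r_[S+a*ex+b*ey,z])[0].round(1))
hsv=cv2.cvtColor(c['frame'],cv2.COLOR_RGB2HSV).astype(int);H,Sa,V=hsv[...,0],hsv[...,1],hsv[...,2]
def show(m,lab):
    n,l,s,ce=cv2.connectedComponentsWithStats(m.astype(np.uint8))
    print(lab,[(int(s[i,4]),ce[i].round(0).tolist(),s[i,:4].tolist()) for i in range(1,n) if s[i,4]>60])
show(V<50,'dark');show((Sa<45)&(V>90),'gray')
q=cv2.resize(hsv.astype(np.uint8),(28,21),interpolation=cv2.INTER_AREA)
print('V');print(q[...,2]//10);print('S');print(q[...,1]//10)
```

```text
[0.45898344 0.22171622 0.15133002] [ 3.13816613e+00 -1.35986649e-03 -1.41215932e+00] 0.02676153668254366
nut [180.7 171.3]
knob [ 21.1 189.7]
sN [170.8 240.5]
sW [160.3 119. ]
dark [(171, [8.0, 8.0], [0, 0, 23, 20]), (501, [29.0, 16.0], [5, 0, 39, 33]), (66, [96.0, 99.0], [92, 95, 9, 10]), (64, [81.0, 134.0], [77, 130, 9, 9]), (671, [41.0, 182.0], [7, 168, 50, 39]), (4058, [351.0, 389.0], [259, 319, 142, 101]), (71, [179.0, 336.0], [170, 331, 18, 10]), (5620, [171.0, 392.0], [94, 340, 166, 80]), (1967, [49.0, 394.0], [0, 352, 115, 68]), (1098, [425.0, 393.0], [398, 363, 46, 55]), (2985, [511.0, 397.0], [453, 362, 107, 58])]
gray [(823, [70.0, 25.0], [41, 0, 44, 47]), (26697, [146.0, 157.0], [0, 28, 243, 282]), (517, [182.0, 173.0], [167, 159, 30, 29]), (761, [327.0, 286.0], [318, 258, 22
[... 3094 characters left out ...]
2 12 12 10  4  1  0  0  1  9 10  9  9  5 13 14 13 14 14 14 14
  14 14 14 14]
 [13 13 13 12 12 13 14 13 13 11  5  2  9  9 10  9  2  8 13 13 14 14 14 14
  14 14 14 14]
 [13 13 13 13 13 14 12  8 11  8  2  3  8  9 10  9  3  3  9 12  8 12 14 14
  14 14 14 14]
 [13 13 13 13 13  8  2  2  2  1  2  3  9 10 10  9  3  2  1  2  1  3  8 14
  14 14 14 14]
 [14 14 14 11  4  1  1  1  1  0  1  3 10 10 10 10  3  1  0  0  0  1  1  4
  11 14 14 14]
 [14 13  8  1  1  1  7  0  1  1  1  5 11 10 10 12  5  1  0  0  1  5  1  1
   1  6 12 13]
 [11  4  1  1  1  2  1  1  3  1  0  1  3  5  6  4  2  0  1  3  1  1  2  1
   1  1  2 10]
 [ 1  1  0  1  1  1  1  5  5  1  1  0  1  2  2  2  1  1  1  5  6  1  1  1
   1  1  1  1]]
```

Run:
```python
from h import *
c=cap('wrist');o=monitor.get_obs()
hsv=cv2.cvtColor(c['frame'],cv2.COLOR_RGB2HSV).astype(int);H,S,V=hsv[...,0],hsv[...,1],hsv[...,2]
def bl(m,a=60):
    n,l,s,ce=cv2.connectedComponentsWithStats(m.astype(np.uint8))
    return [(int(s[i,4]),ce[i].round(1).tolist(),s[i,:4].tolist()) for i in range(1,n) if s[i,4]>a]
xx=np.arange(560)[None,:];yy=np.arange(420)[:,None]
R=(xx<232)&(xx>60)&(yy<275)&(yy>60)
print('tan',bl((S>50)&(S<108)&(V>150)&R)); print('brown',bl((S>108)&R&(yy<262)))
print('grayhole', bl((V<60)&(xx<235)&(yy<280),20))
for n,p,z in[('nut',(182,173),.054),('knob',(32,187),.103),('hole',(96,99),.036),('hole',(81,134),.036)]: print(n,plane(c,p,z).round(4))
# neck centreline in tool frame at its top, unknown height -> print pixel edges
for v in(20,60,100,140,180,220,250):
    i=np.where((S[v]<118)&(S[v]>70)&(V[v]>150)&(xx[0]>236)&(xx[0]<345))[0]; print(v,i.min() if len(i) else 0,i.max() if len(i) else 0)
np.set_printoptions(linewidth=250)
for v in(75,90,100,110,120,220,230,240,250): print(v,S[v,110:240:4])
```

```text
tan [(192, [229.2, 80.8], [227, 61, 5, 43]), (194, [140.5, 147.3], [117, 112, 45, 98]), (193, [164.2, 248.4], [135, 232, 72, 25])]
brown [(1592, [75.3, 84.7], [61, 61, 51, 72]), (8222, [179.7, 165.5], [119, 93, 95, 162]), (1874, [80.1, 240.1], [61, 206, 62, 56]), (312, [145.1, 242.6], [137, 231, 18, 24])]
grayhole [(1339, [19.5, 15.3], [0, 0, 45, 35]), (85, [96.3, 100.9], [92, 96, 10, 11]), (81, [81.6, 135.4], [77, 131, 10, 10]), (1633, [32.1, 189.5], [7, 170, 52, 43]), (45, [91.7, 207.2], [88, 204, 8, 8])]
nut [0.5373 0.2134 0.054 ]
knob [0.6267 0.2267 0.103 ]
hole [0.6161 0.1679 0.036 ]
hole [0.628  0.1977 0.036 ]
20 237 336
60 237 335
100 237 333
140 237 325
180 239 322
220 242 319
250 243 317
75 [ 12  14  12  10  12  13   8   8   8   8   7   7   7  14  13  12  13  11  10  13  13  13  14  13  15  14  13  14  13  25 105 105 103]
90 [ 12  12  13  10  13   7   8   8   8   7   8   9  15  15  13  13  13  13  15  15  15  15  18  16  13  13  11  13  13  19 104 105 106]
100 [ 14  12  13  13   8   8   8   8   8   9  26 123 124 125 124 122 120 122 122 126 121 126 126 127 125  13  13  14  13  17 105 105 105]
110 [ 10  10   7   7   8   8   8   9  14  21  27 124 122 123 120 121 120 125 124 123 120 124 125 125 123  44  18  14  14   7   7  56 104]
120 [ 12   8  94 116 117 118 118 109 107 117 112 113 118 113 102 105 118 116 116 119 119 111 118 119 122 123  78   8   8   8   8  32 105]
220 [ 12  11  12  12  11  12  12   9   8   7  10  98 112 113 113 114 113 113 115 114 116 117 115 113 115 115  76  12   8   8   9   8   9]
230 [ 11  13  12  13  12   9  11  14  74  99 108 106 110 114 113 114 107 114 115 115 113 111 110 110 114 118  99  16   9   7   8   9   8]
240 [ 10  24  10  13  11  11  15 115 114 109 115 106 110 115 113 110 112 108 115 116 114 108 114 109 109 115  58   8   8   7   7   9   8]
250 [ 44  12   9  11   9   8   9 104 115 117 100  97   8   9   8   8   8   9   9   9   8 112 117 113  84   8   8   7   8   8   9   8   7]
```

Request:
{"api": "jog_arm", "payload": {"increments": [0.007, -0.038, 0, 0, 0, 0.005, 0.01, 0.0133, -0.0765, 0, 0, 0, 0.01, 0.01, 0.0133, -0.0765, 0.04, 0, 0, 0.01, 0.01, 0.0133, -0.0765, 0.08, 0, 0, 0.01, 0.01, 0.0133, -0.0765, 0.08, 0, 0, 0.01, 0.01, 0.0133, -0.0765, 0.08, 0, 0, 0.01, 0.01]}}

```text
time: 9.85
tcp_pos: [0.5377, 0.2185, 0.0734]
ee_rot: [3.14, -0.001, -1.427]
contact_force: [0.3, -0.3, -1.4]
gripper_width: 0.0264
gripper_force: 60.0
```

Run:
```python
from h import *
o=monitor.get_obs();c=cap('wrist','w6.png');print(o['tcp_pos'],o['ee_rot'],o['contact_force'])
t=cap('top','t6.png')
hsv=cv2.cvtColor(c['frame'],cv2.COLOR_RGB2HSV).astype(int);H,S,V=hsv[...,0],hsv[...,1],hsv[...,2]
np.set_printoptions(linewidth=260)
for v in range(60,240,10): print(v,(S[v,170:400:5]).tolist())
for a in (-.042,): 
  for z in(.08,.094):
    for l in(-.028,-.018,0,.018,.028):
      y=np.deg2rad(98.5);ex=np.array([np.cos(y),np.sin(y)]);ey=np.array([-ex[1],ex[0]])
      print(z,l,proj(c,np.r_[np.array([.5378,.2133])+(a-.008)*ex+l*ey,z])[0].round(0))
```

```text
[0.53769498 0.21846523 0.07339579] [ 3.13964259e+00 -6.29385185e-04 -1.42653671e+00] [ 0.30330425 -0.31739735 -1.37308024]
60 [145, 141, 138, 131, 128, 127, 128, 71, 12, 6, 5, 7, 104, 105, 106, 104, 107, 107, 107, 106, 106, 107, 108, 106, 107, 109, 106, 107, 106, 108, 108, 107, 105, 84, 13, 14, 42, 119, 128, 131, 131, 128, 129, 133, 128, 131]
70 [142, 131, 130, 127, 30, 11, 13, 13, 12, 7, 7, 7, 104, 107, 105, 105, 106, 105, 107, 106, 105, 100, 108, 110, 108, 107, 105, 105, 108, 107, 105, 106, 104, 69, 11, 11, 11, 13, 11, 17, 112, 129, 132, 128, 126, 126]
80 [128, 55, 13, 12, 15, 11, 12, 13, 13, 13, 8, 9, 103, 103, 105, 104, 105, 106, 105, 106, 102, 94, 95, 94, 109, 107, 108, 108, 107, 107, 107, 106, 106, 55, 13, 13, 12, 12, 13, 12, 10, 12, 23, 118, 123, 121]
90 [12, 12, 13, 12, 12, 12, 12, 13, 15, 8, 8, 8, 103, 105, 103, 104, 104, 104, 105, 107, 94, 94, 95, 96, 97, 106, 107, 107, 108, 105, 104, 104, 106, 43, 13, 13, 15, 12, 11, 12, 13,
[... 2322 characters left out ...]
, 105, 106, 107, 105, 104, 104, 105, 103, 19, 14, 15, 14, 12, 12, 12, 12, 10, 11, 8, 8, 9, 8, 7]
220 [10, 11, 11, 12, 11, 11, 9, 11, 9, 11, 11, 13, 11, 12, 42, 101, 100, 103, 102, 105, 103, 105, 105, 107, 106, 106, 105, 98, 95, 94, 84, 17, 15, 17, 13, 12, 13, 12, 10, 15, 13, 8, 8, 8, 7, 7]
230 [9, 7, 8, 7, 7, 8, 8, 7, 7, 7, 8, 8, 9, 9, 29, 100, 100, 100, 104, 104, 107, 106, 105, 106, 105, 93, 95, 95, 94, 95, 51, 15, 18, 15, 15, 15, 15, 13, 14, 14, 8, 7, 8, 7, 8, 9]
0.08 -0.028 [222. 142.]
0.08 -0.018 [242. 141.]
0.08 0 [280. 141.]
0.08 0.018 [318. 141.]
0.08 0.028 [339. 141.]
0.094 -0.028 [217. 145.]
0.094 -0.018 [239. 145.]
0.094 0 [280. 145.]
0.094 0.018 [321. 145.]
0.094 0.028 [344. 145.]
```

Request:
{"api": "jog_arm", "payload": {"increments": [0, -0.0006, 0.01, 0, 0, 0, 0.01, 0, -0.0006, 0.018, 0, 0, 0, 0.01, 0, -0.0006, 0.024, 0, 0, 0, 0.01, 0, -0.0006, 0.026, 0, 0, 0, 0.01, 0, -0.0006, 0.026, 0, 0, 0, 0.01]}}

```text
time: 10.45
tcp_pos: [0.5383, 0.2199, 0.0469]
ee_rot: [3.141, -0.0, -1.424]
contact_force: [1.0, 0.8, -1.8]
gripper_width: 0.0261
gripper_force: 60.1
```

Request:
{"api": "jog_arm", "payload": {"increments": [0, 0, 0.002, 0, 0, 0, 0.01, 0, 0, 0.002, 0, 0, 0, 0.01]}}

```text
time: 10.65
tcp_pos: [0.5387, 0.22, 0.0452]
ee_rot: [3.142, -0.0, -1.424]
contact_force: [0.5, 0.7, -1.9]
gripper_width: 0.0262
gripper_force: 60.1
```

Request:
{"api": "jog_arm", "payload": {"increments": [0, 0, 0.0015, 0, 0, 0, 0.01, 0, 0, 0.0015, 0, 0, 0, 0.01]}}

```text
time: 10.85
tcp_pos: [0.5386, 0.22, 0.0437]
ee_rot: [3.142, -0.0, -1.424]
contact_force: [0.1, 0.9, -1.8]
gripper_width: 0.0262
gripper_force: 60.1
```

Request:
{"api": "jog_arm", "payload": {"increments": [0, 0, 0.0015, 0, 0, 0, 0.01, 0, 0, 0.0015, 0, 0, 0, 0.01]}}

```text
time: 11.05
tcp_pos: [0.5388, 0.22, 0.0433]
ee_rot: [-3.141, 0.0, -1.424]
contact_force: [-3.4, -0.7, 7.4]
gripper_width: 0.0267
gripper_force: 60.9
```

Request:
{"api": "jog_arm", "payload": {"increments": [0, 0, 0, 0, 0, 0, 0.06, 0, 0, 0, 0, 0, 0, 0.06, 0, 0, 0, 0, 0, 0, 0.06, 0, 0, 0, 0, 0, 0, 0.06]}}

```text
time: 11.45
tcp_pos: [0.5387, 0.22, 0.0422]
ee_rot: [3.142, -0.0, -1.424]
contact_force: [0.8, -0.1, 0.7]
gripper_width: 0.0604
gripper_force: 0.0
```

Request:
{"api": "jog_arm", "payload": {"increments": [0, 0, -0.02, 0, 0, 0, 0.06, 0, 0, -0.06, 0, 0, 0, 0.06, 0, 0, -0.1, 0, 0, 0, 0.06, 0, 0, -0.14, 0, 0, 0, 0.085, 0, 0, -0.14, 0, 0, 0, 0.085, 0, 0, -0.14, 0, 0, 0, 0.085]}}

```text
time: 12.05
tcp_pos: [0.5392, 0.2203, 0.183]
ee_rot: [-3.14, 0.0, -1.424]
contact_force: [-0.3, 0.1, -0.2]
gripper_width: 0.085
gripper_force: 0.0
```

Run:
```python
from h import *
o=monitor.get_obs();c=cap('wrist','w7.png');print(o['tcp_pos'],o['ee_rot'],o['contact_force'])
hsv=cv2.cvtColor(c['frame'],cv2.COLOR_RGB2HSV).astype(int);H,S,V=hsv[...,0],hsv[...,1],hsv[...,2]
np.set_printoptions(linewidth=260)
for v in range(60,300,10): print(v,(S[v,160:400:5]).tolist())
y=np.deg2rad(98.5);ex=np.array([np.cos(y),np.sin(y)]);ey=np.array([-ex[1],ex[0]])
P=lambda a,b,z:proj(c,np.r_[np.array([.5378,.2133])+a*ex+b*ey,z])[0].round(0)
for a in(-.097,-.065,-.05,-.034,.034,.05,.065):print(a,P(a,-.014,.1),P(a,.014,.1))
print('knob',P(0,-.09,.101))
print([ (int(s),) for s in []])
n,l,s,ce=cv2.connectedComponentsWithStats((V<60).astype(np.uint8));print([(int(s[i,4]),ce[i].round(0).tolist(),s[i,:4].tolist()) for i in range(1,n) if s[i,4]>100])
```

```text
[0.53924757 0.22025007 0.18300533] [-3.13962968e+00  3.94905009e-04 -1.42438463e+00] [-0.32469984  0.0581556  -0.21425738]
60 [127, 35, 30, 54, 138, 132, 132, 131, 142, 145, 143, 142, 137, 128, 131, 133, 129, 128, 131, 121, 86, 88, 94, 93, 89, 87, 93, 89, 87, 87, 132, 133, 131, 131, 131, 131, 131, 127, 128, 131, 133, 128, 130, 132, 135, 140, 141, 139]
70 [128, 127, 131, 136, 132, 130, 133, 139, 143, 143, 141, 131, 126, 127, 128, 77, 9, 6, 5, 6, 90, 94, 90, 87, 89, 89, 87, 88, 90, 89, 16, 15, 17, 49, 121, 130, 128, 127, 126, 131, 128, 126, 129, 129, 126, 127, 136, 141]
80 [133, 137, 134, 132, 133, 128, 129, 132, 131, 129, 128, 128, 31, 12, 14, 14, 8, 8, 6, 6, 95, 86, 85, 89, 89, 85, 85, 90, 87, 86, 17, 17, 16, 15, 15, 15, 16, 76, 124, 124, 121, 122, 128, 123, 124, 128, 126, 139]
90 [133, 130, 132
[... 3821 characters left out ...]
0, 101, 98, 46, 44]
290 [28, 38, 31, 117, 124, 127, 130, 140, 141, 140, 138, 141, 142, 142, 141, 138, 139, 140, 142, 141, 140, 125, 93, 120, 118, 123, 94, 128, 129, 133, 129, 131, 128, 129, 128, 130, 123, 122, 126, 128, 123, 124, 105, 107, 119, 116, 40, 38]
-0.097 [262.  56.] [303.  55.]
-0.065 [263. 104.] [303. 104.]
-0.05 [263. 125.] [302. 125.]
-0.034 [263. 148.] [302. 148.]
0.034 [265. 236.] [301. 236.]
0.05 [265. 254.] [300. 254.]
0.065 [265. 272.] [300. 272.]
knob [163. 194.]
[]
[(3342, [61.0, 57.0], [45, 0, 39, 124]), (2514, [129.0, 24.0], [99, 0, 67, 55]), (262, [166.0, 187.0], [143, 180, 39, 27]), (34235, [270.0, 375.0], [0, 272, 560, 148]), (114, [100.0, 410.0], [95, 401, 11, 19])]
```

Request:
{"api": "jog_arm", "payload": {"increments": [0, -0.02, 0, 0, 0, 0.15, 0.085, 0.002, -0.04, 0, 0, 0, 0.3, 0.085, 0.004, -0.06, 0, 0, 0, 0.45, 0.085, 0.0065, -0.0872, 0, 0, 0, 0.6, 0.085, 0.0065, -0.0872, 0, 0, 0, 0.75, 0.085, 0.0065, -0.0872, 0, 0, 0, 0.9, 0.085, 0.0065, -0.0872, 0, 0, 0, 1.05, 0.085, 0.0065, -0.0872, 0, 0, 0, 1.2, 0.085]}}

```text
time: 12.9
tcp_pos: [0.6251, 0.226, 0.1799]
ee_rot: [3.141, -0.004, -2.631]
contact_force: [0.2, -0.0, 0.0]
gripper_width: 0.0845
gripper_force: 0.0
```

Request:
{"api": "jog_arm", "payload": {"increments": [0, 0, 0, 0, 0, 0.15, 0.06, 0, 0, 0, 0, 0, 0.3, 0.06, 0, 0, 0, 0, 0, 0.37, 0.06, 0, 0, 0, 0, 0, 0.37, 0.06, 0, 0, 0, 0, 0, 0.37, 0.06]}}

```text
time: 13.4
tcp_pos: [0.6254, 0.2261, 0.1809]
ee_rot: [-3.141, -0.002, -2.992]
contact_force: [1.0, 1.6, -0.3]
gripper_width: 0.06
gripper_force: 0.0
```

Run:
```python
from h import *
o=monitor.get_obs();c=cap('wrist','w8.png');print(o['tcp_pos'],o['ee_rot'],o['joints'])
hsv=cv2.cvtColor(c['frame'],cv2.COLOR_RGB2HSV).astype(int);V=hsv[...,2]
t=o['tcp_pos']
for z in(.095,.101,.108,.113):print(z,proj(c,[.6265,.2266,z])[0].round(0))
n,l,s,ce=cv2.connectedComponentsWithStats((V<60).astype(np.uint8));print([(int(s[i,4]),ce[i].round(0).tolist(),s[i,:4].tolist()) for i in range(1,n) if s[i,4]>100])
print(V[120:330:6,230:340:5].tolist())
```

```text
[0.62536709 0.22607564 0.18093   ] [-3.14105187e+00 -2.16290122e-03 -2.99209203e+00] [ 3.46945495e-01  4.92422637e-01  3.41218195e-01  1.42181885e+00
 -1.05993910e-04  1.97444409e-01]
0.095 [281. 202.]
0.101 [281. 204.]
0.108 [281. 207.]
0.113 [281. 209.]
[(232, [149.0, 205.0], [125, 193, 38, 39]), (2776, [73.0, 266.0], [0, 234, 175, 61]), (112, [154.0, 270.0], [119, 260, 60, 19]), (36967, [281.0, 373.0], [0, 263, 560, 157]), (132, [222.0, 288.0], [209, 283, 27, 12])]
[[210, 199, 214, 222, 224, 225, 225, 224, 225, 223, 223, 227, 227, 226, 227, 228, 226, 236, 229, 228, 228, 227], [221, 222, 223, 221, 224, 225, 223, 223, 224, 223, 222, 227, 226, 225, 226, 238, 236, 240, 238, 236, 238, 228], [219, 221, 223, 221, 223, 224, 223, 223, 223, 222, 223, 226, 225, 224, 226, 226, 222, 228, 225, 222, 225
[... 2836 characters left out ...]
, 130, 129, 128, 126, 128, 129], [62, 65, 126, 145, 146, 145, 145, 146, 145, 147, 147, 148, 147, 147, 145, 143, 140, 140, 136, 134, 131, 131], [63, 139, 193, 147, 143, 143, 144, 144, 145, 145, 145, 146, 144, 145, 144, 144, 143, 144, 144, 146, 146, 146], [90, 191, 202, 222, 202, 146, 145, 144, 143, 142, 141, 141, 143, 142, 142, 143, 143, 143, 144, 143, 142, 142], [223, 223, 222, 220, 219, 218, 170, 144, 143, 145, 142, 144, 145, 144, 142, 140, 138, 136, 137, 138, 140, 141], [223, 224, 223, 222, 223, 222, 222, 220, 154, 148, 147, 145, 144, 142, 141, 139, 139, 138, 138, 137, 137, 136], [204, 214, 214, 215, 218, 219, 220, 222, 222, 203, 145, 146, 144, 144, 143, 142, 141, 141, 141, 140, 138, 137]]
```

Request:
{"api": "jog_arm", "payload": {"increments": [-0.001, 0.0033, 0.04, 0, 0, 0, 0.06, -0.001, 0.0033, 0.08, 0, 0, 0, 0.06, -0.001, 0.0033, 0.105, 0, 0, 0, 0.06, -0.001, 0.0033, 0.12, 0, 0, 0, 0.06, -0.001, 0.0033, 0.13, 0, 0, 0, 0.06, -0.001, 0.0033, 0.13, 0, 0, 0, 0.06]}}

```text
time: 14.05
tcp_pos: [0.6255, 0.2294, 0.0508]
ee_rot: [-3.141, -0.002, -2.994]
contact_force: [0.1, 0.0, -1.0]
gripper_width: 0.0599
gripper_force: 0.0
```

Request:
{"api": "jog_arm", "payload": {"increments": [0, 0, 0, 0, 0, 0, 0.035, 0, 0, 0, 0, 0, 0, 0.035, 0, 0, 0, 0, 0, 0, 0.01, 0, 0, 0, 0, 0, 0, 0.01, 0, 0, 0, 0, 0, 0, 0.01, 0, 0, 0, 0, 0, 0, 0.01]}}

```text
time: 14.65
tcp_pos: [0.6271, 0.2303, 0.0538]
ee_rot: [3.141, 0.002, -2.994]
contact_force: [-1.3, 1.3, 6.1]
gripper_width: 0.0263
gripper_force: 59.1
```

```bash
python3 -c "
from h import *
o=monitor.get_obs();print(o['contact_force'],o['wrist_torque'],o['tcp_pos'])"
```

```text
[-1.32823885  1.32554418  6.05322348] [ 0.25152545  0.22384491 -0.02374286] [0.62710406 0.23031968 0.05381742]
```

Request:
{"api": "jog_arm", "payload": {"increments": [0, 0, 0, 0, 0, 0, 0.05, 0, 0, 0, 0, 0, 0, 0.05, 0, 0, 0.004, 0, 0, 0, 0.05, 0, 0, 0.007, 0, 0, 0, 0.05, 0, 0, 0.007, 0, 0, 0, 0.05]}}

```text
time: 15.15
tcp_pos: [0.6259, 0.2294, 0.0444]
ee_rot: [-3.141, -0.001, -2.994]
contact_force: [-0.5, 0.0, -0.1]
gripper_width: 0.05
gripper_force: 0.0
```

Request:
{"api": "jog_arm", "payload": {"increments": [0, 0, 0, 0, 0, 0, 0.035, 0, 0, 0, 0, 0, 0, 0.01, 0, 0, 0, 0, 0, 0, 0.01, 0, 0, 0, 0, 0, 0, 0.01, 0, 0, 0, 0, 0, 0, 0.01]}}

```text
time: 15.65
tcp_pos: [0.6263, 0.2301, 0.0455]
ee_rot: [3.141, 0.0, -2.994]
contact_force: [-2.6, 3.3, 1.4]
gripper_width: 0.0265
gripper_force: 59.1
```

```bash
python3 -c "
from h import *
o=monitor.get_obs();print(o['contact_force'],o['wrist_torque'],o['tcp_pos'])"
```

```text
[-2.55148195  3.30922506  1.36440759] [ 0.67498174  0.4004315  -0.03171879] [0.62632325 0.23010191 0.04550359]
```

Request:
{"api": "jog_arm", "payload": {"increments": [0, 0.001, -0.003, 0, 0, 0, 0.01, 0, 0.001, -0.006, 0, 0, 0, 0.01, 0, 0.001, -0.009, 0, 0, 0, 0.01, 0, 0.001, -0.011, 0, 0, 0, 0.01, 0, 0.001, -0.011, 0, 0, 0, 0.01]}}

```text
time: 16.15
tcp_pos: [0.6262, 0.2301, 0.0559]
ee_rot: [-3.141, -0.001, -2.995]
contact_force: [3.0, -1.8, -11.8]
gripper_width: 0.0259
gripper_force: 59.7
```

Request:
{"api": "jog_arm", "payload": {"increments": [0, 0, -0.0015, 0, 0, 0, 0.01, 0, 0, -0.0015, 0, 0, 0, 0.01]}}

```text
time: 16.35
tcp_pos: [0.6262, 0.2302, 0.0575]
ee_rot: [-3.141, -0.001, -2.995]
contact_force: [4.1, -2.0, -13.4]
gripper_width: 0.0266
gripper_force: 59.7
```

Request:
{"api": "jog_arm", "payload": {"increments": [0, 0, -0.0015, 0, 0, 0, 0.01, 0, 0, -0.0015, 0, 0, 0, 0.01]}}

```text
time: 16.55
tcp_pos: [0.626, 0.2302, 0.0577]
ee_rot: [-3.14, -0.002, -2.995]
contact_force: [7.6, -1.7, -22.5]
gripper_width: 0.0265
gripper_force: 61.8
```

Request:
{"api": "jog_arm", "payload": {"increments": [0, 0, -0.001, 0, 0, 0, 0.01, 0, 0, -0.001, 0, 0, 0, 0.01, 0, 0, -0.001, 0, 0, 0, 0.01]}}

```text
time: 16.85
tcp_pos: [0.6259, 0.2301, 0.0578]
ee_rot: [-3.14, -0.002, -2.995]
contact_force: [9.3, -0.5, -28.3]
gripper_width: 0.0264
gripper_force: 61.6
```

Request:
{"api": "jog_arm", "payload": {"increments": [0, 0, 0.001, 0, 0, 0, 0.01, 0, 0, 0.001, 0, 0, 0, 0.01, 0, 0, 0.001, 0, 0, 0, 0.01, 0, 0, 0.001, 0, 0, 0, 0.01, 0, 0, 0.001, 0, 0, 0, 0.01]}}

```text
time: 17.35
tcp_pos: [0.626, 0.2302, 0.0577]
ee_rot: [-3.141, -0.002, -2.995]
contact_force: [7.6, -3.3, -22.3]
gripper_width: 0.0265
gripper_force: 62.3
```

Run:
```python
from h import *
c=cap('scene','s9.png');c2=cap('top','t9.png')
o=monitor.get_obs();print(o['contact_force'],o['tcp_pos'],o['gripper_width'],o['time'])
for n,cc,f in(('scene',c,'scene1.png'),('top',c2,'top1.png')):
    a=cv2.imread('pics/'+f)[:,:,::-1];d=np.abs(a.astype(int)-cc['frame']).max(2)
    for nm,p in[('gouge',(.53,-.33,.01)),('gougeh',(.45,-.37,.01)),('plane',(.40,-.22,.01)),('spool_a',(.575,-.145,.05)),('spool_b',(.404,.3257,.05)),('jar',(.669,.1,.05)),('cup',None)]:
        if p is None: continue
        u=proj(cc,p)[0].astype(int); print(n,nm,u,d[u[1]-8:u[1]+8,u[0]-8:u[0]+8].mean().round(1))
    y=np.deg2rad(98.5);ex=np.array([np.cos(y),np.sin(y)])
    hsv=cv2.cvtColor(cc['frame'],cv2.COLOR_RGB2HSV)
    for a_ in(-.09,-.06,-.02,.0,.02,.06,.1,.148):
        P=np.r_[np.array([.5378,.2133])+a_*ex,.1 if a_<.07 else .09];u=proj(cc,P)[0].astype(int);print(a_,u,hsv[u[1],u[0]])
```

```text
[  5.83176581  -3.07793197 -21.29978565] [0.62604269 0.23015785 0.05776281] 0.02648866209518424 17.45
scene gouge [198 196] 15.5
scene gougeh [209 179] 37.3
scene plane [257 191] 15.0
scene spool_a [233 222] 18.6
scene spool_b [432 273] 10.5
scene jar [285 293] 4.7
-0.09 [327 252] [ 15 107 150]
-0.06 [339 257] [120  12  21]
-0.02 [356 265] [90 13 39]
0.0 [364 268] [120   6  40]
0.02 [373 272] [120  14  37]
0.06 [391 279] [ 16 112 177]
0.1 [408 290] [ 14 157  86]
0.148 [429 299] [ 16 119 195]
top gouge [391 222] 21.1
top gougeh [407 250] 45.7
top plane [354 268] 11.8
top spool_a [327 204] 15.9
top spool_b [155 267] 64.9
top jar [239 171] 4.2
-0.09 [228 210] [ 18 103 221]
-0.06 [217 212] [ 18 101 224]
-0.02 [202 214] [103  52  69]
0.0 [194 215] [101  45  63]
0.02 [187 216] [103  48  85]
0.06 [172 219] [103  44 104]
0.1 [157 221] [104  46 110]
0.148 [139 224] [101  45 119]
```

Run:
```python
import cv2,numpy as np
for a,b,ps in(('top1.png','t9.png',dict(handle=(412,246),blade=(388,190),plane=(352,270),spool_a=(328,204),spool_b=(155,267),jar=(239,171),cup=(350,139))),('scene1.png','s9.png',dict(handle=(204,180),blade=(186,207),plane=(264,190),spool_a=(234,224),spool_b=(433,277),jar=(288,298),cup=(161,253)))):
    A,B=cv2.imread('pics/'+a),cv2.imread('pics/'+b)
    for n,(x,y) in ps.items():
        r=11;t=A[y-r:y+r,x-r:x+r];m=cv2.matchTemplate(B[y-r-10:y+r+10,x-r-10:x+r+10],t,cv2.TM_CCOEFF_NORMED);_,v,_,l=cv2.minMaxLoc(m);print(a,n,np.array(l)-10,round(v,2),'diff',np.abs(B[y-r:y+r,x-r:x+r].astype(int)-t).mean().round(1))
```

```text
top1.png handle [0 3] 0.81 diff 21.9
top1.png blade [0 0] 1.0 diff 10.1
top1.png plane [0 0] 0.9 diff 10.1
top1.png spool_a [ 0 -1] 0.75 diff 13.6
top1.png spool_b [-10   5] 0.4 diff 39.0
top1.png jar [0 0] 1.0 diff 4.5
top1.png cup [0 0] 1.0 diff 10.3
scene1.png handle [1 0] 0.82 diff 22.5
scene1.png blade [0 0] 1.0 diff 10.8
scene1.png plane [0 0] 0.95 diff 10.5
scene1.png spool_a [-1  0] 0.61 diff 19.4
scene1.png spool_b [0 0] 1.0 diff 8.7
scene1.png jar [0 0] 1.0 diff 4.8
scene1.png cup [0 0] 1.0 diff 13.7
```

```bash
python3 -c "
from bench import workorder
print(workorder.close_job())"
```

```text
the job is handed in; nothing more can be done
None
```

I handed in the job with the neck laid in both saddles, scroll past the narrower one and released, and the gripper still holding the plunger up against its stop at 17.5 s. The images showed none of the other bench items I compared moved, though I did not compare the fingerboard; no verdict came back.

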